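# Find the full swab case by its weight

## Robot

A 7-joint arm with a two-finger parallel gripper is mounted at the origin on a cart in front of the work surface, level with it; the furniture and walls round the work are solid. World frame = base frame: x ahead of the robot, y to its left, z up, the work surface at z = 0. Lengths are in m, angles in rad, forces in N, time in s.
With the tool pointing down it reaches from about 0.4 to 0.85 m from the base axis. Payload 10.4 kg.
Tool frame: the origin (TCP) lies at the very end of the fingers, on their centre line; the grasp point (between the pads) lies 19 mm behind it (grip_point_offset is the distance from the TCP to the grasp point, in m); z points along the fingers, y is the line along which they close (so a half turn about z gives the same grasp; the last joint's range is limited). The gripper opens to 87 mm and grips with 3 to 60 N. Pads are 19 mm wide; open, the fingers measure 117 mm over their backs; the gripper's body (75 mm by 190 mm) begins 51 mm behind the grasp point.
Start: joints at [1.172, 0.332, -0.065, 1.46, 0.022, 1.35, -0.088], TCP at [0.229, -0.581, 0.223] pointing down, gripper open.
Joint ranges: [-2.6, 2.6], [-0.5, 2.12], [-1.47, 1.34], [0.16, 2.42], [-1.27, 4.41], [0.06, 2.06], [-2.6, 2.6]. Speed limits (rad/s): [2.22, 2.22, 2.79, 2.79, 3.14, 3.14, 3.14].

## Interface

Orientations are given as a unit quaternion [x, y, z, w].
In Python, from bench import * gives the robot as it stands.
- The arm moves only by the tool play_rows, never from a script. Its argument "increments" is text: rows parted by semicolons, each of 7 numbers parted by spaces: the turn, a rotation vector about the tool's x, y, z in rad, then the shift along the tool's x, y, z in m, then the opening, from 0 (shut) to 1 (fully open). A call has 1 to 8 rows; each row is the pose to reach, as a shift and turn from the pose commanded when the call began, along the tool's axes at that moment; what a row does not reach only later rows make up. A row lasts 1/10 s, in which the tool goes at most 50 mm and 8.59 degrees, less where a joint would pass 70% of its speed; a pose out of reach is approached as far as the arm can. A call with a gripper value outside its range is refused whole. The fingers move at their own pace and stop on an object; "grip_force" is the grip in N (left out, the last holds). Time passes only in rows, so rows that repeat a pose let the fingers close. It gives the time, the measured TCP pose, the force, the opening and the grip force at its end, in the units of the state.
- read_state(): the state, without advancing time (a new reading comes with each control period).
- camera(name): name is "side" or "top"; returns a dict with "color" (384x512x3 uint8, red, green, blue), "fx", "fy", "cx", "cy" (pixels), "camera_from_world" (4x4, takes a point from world to camera coordinates). Camera axes: x right, y down, z forward; pixel columns grow to the right and rows downward; lengths in m; the calibration is good to about 2 mm. A picture is of the moment at which its call begins. There is no depth.
- close_job(): hands the job in; it is judged then, once.
The state is a dict: "time": time; "joint_positions": joint angles; "joint_vel": joint speeds; "joint_torque": joint torques, N m; "ee_pos": TCP position; "eef_rot": TCP orientation; "ft_force": force on the tool from outside, world axes, zero at the start; "torque": the same for the moment, N m; "width": finger opening in m; "grip_force": force on a finger pad.
Only numpy, scipy, OpenCV 4.12 (cv2) and the standard library are available. Lean on these libraries where they do the work, as an engineer would, in place of code of your own. Each camera call takes 0.05 s, during which the arm holds its last target. There are 200 camera calls.

## Task

One of the three identical closed swab cases on the desk is full of swabs and the other two are empty. Lift them to feel which is the heavy one, then set that one down flat in the blue tray; leave the two empty cases standing where they were, and drop none of them.

Things in the scene. Friction and masses are not known exactly. Their poses are not given: they have to be found in the camera images.
- case_a: closed pale blue-white plastic swab case, lid stays shut: 62 mm wide (x), 200 long (y), 46 tall; a lid catch at the middle of its -x side (28 mm long, top 11 mm) makes it 67 wide there. Origin: centre of underside, z up. Stands on the desk, length roughly along world x. One of three alike, balanced about its middle: one is full, 0.5 to 0.75 kg, two are empty, 0.13 to 0.2 kg; their order varies
- case_b: closed pale blue-white plastic swab case, lid stays shut: 62 mm wide (x), 200 long (y), 46 tall; a lid catch at the middle of its -x side (28 mm long, top 11 mm) makes it 67 wide there. Origin: centre of underside, z up. Stands on the desk, length roughly along world x. One of three alike, balanced about its middle: one is full, 0.5 to 0.75 kg, two are empty, 0.13 to 0.2 kg; their order varies
- case_c: closed pale blue-white plastic swab case, lid stays shut: 62 mm wide (x), 200 long (y), 46 tall; a lid catch at the middle of its -x side (28 mm long, top 11 mm) makes it 67 wide there. Origin: centre of underside, z up. Stands on the desk, length roughly along world x. One of three alike, balanced about its middle: one is full, 0.5 to 0.75 kg, two are empty, 0.13 to 0.2 kg; their order varies
- tray: shallow blue plastic tray fixed on the desk, 260 mm long (its x, roughly away from the robot) and 180 mm wide (its y), with a rim 22 mm high above the desk and 4 mm thick all round; its flat floor is 10 mm above the desk, 252 x 172 mm inside. Origin: centre of its underside, on the desk; z up. A case fits inside lengthwise

How it is judged:
On the way:
1. a case is lifted clear of the desk (height (world z) of any of case_a, case_b, case_c above 0.025 m), for 0.2 s.
At the end, for the whole second after the job is handed in: The full case (it weighs on the tray with over 3.5 N) lies still and flat (within 3 degrees) on the tray's floor, inside the rim, and each empty case stands upright and still on the desk within 40 mm of where it started (((horizontal distance between case_a and tray below 0.06 m and z of case_a in the frame of tray between 0.006 and 0.015 m and angle between case_a's own z axis and vertical below 0.06 rad and linear speed of each of case_a, case_b, case_c below 0.03 m/s and contact force between tray and case_a above 3.5 N and distance of each of case_b, case_c from where it was at the start of the episode below 0.04 m and angle between each of case_b, case_c's own z axis and vertical below 0.1 rad) or (horizontal distance between case_b and tray below 0.06 m and z of case_b in the frame of tray between 0.006 and 0.015 m and angle between case_b's own z axis and vertical below 0.06 rad and linear speed of each of case_b, case_a, case_c below 0.03 m/s and contact force between tray and case_b above 3.5 N and distance of each of case_a, case_c from where it was at the start of the episode below 0.04 m and angle between each of case_a, case_c's own z axis and vertical below 0.1 rad) or (horizontal distance between case_c and tray below 0.06 m and z of case_c in the frame of tray between 0.006 and 0.015 m and angle between case_c's own z axis and vertical below 0.06 rad and linear speed of each of case_c, case_a, case_b below 0.03 m/s and contact force between tray and case_c above 3.5 N and distance of each of case_a, case_b from where it was at the start of the episode below 0.04 m and angle between each of case_a, case_b's own z axis and vertical below 0.1 rad))); the robot touches nothing.
It fails at once if a case is dropped (falls freely from more than about 30 mm) ((linear speed of case_a above 0.8 m/s and contact force between the fingers and case_a below 0.1 N) or (linear speed of case_b above 0.8 m/s and contact force between the fingers and case_b below 0.1 N) or (linear speed of case_c above 0.8 m/s and contact force between the fingers and case_c below 0.1 N)).
It also fails if it takes over 64 s, if anything falls off the work surface, if the arm or the gripper's body presses on something with over 40 N, if the wrist force passes 120 N, or if a joint passes its speed limit or range.

## Working session

There is one attempt and no reset: what is moved stays moved. The work goes in short steps, Python scripts to look and compute and a tool call to move; the robot and the scene stay as the last step left them, time stands still between calls to the robot, and variables do not carry over. Pictures are saved under pics/ and viewed, at most 10 in all, crops included, and the job is handed in when it is done.

Besides the shell and the picture viewer there is one more tool, called after "Call:" by a JSON object that holds its "method" and its "body", one argument or row to a line. play_rows: Moves the arm, as the interface text tells. Its arguments: {"type":"object","properties":{"increments":{"type":"string"},"grip_force":{"type":"number"}},"required":["increments"]}

```bash
mkdir -p pics
python3 - <<'E'
from bench import *
import cv2,numpy as np
for n in ("top","side"):
    c=camera(n); cv2.imwrite(f"pics/{n}0.png",cv2.resize(c["color"][:,:,::-1],(800,600),interpolation=cv2.INTER_CUBIC))
    print(n,c["fx"],c["fy"],c["cx"],c["cy"],np.round(c["camera_from_world"],4).tolist())
s=read_state()
for k in s: print(k,np.round(s[k],4))
E
```

```text
top 445.2415089970065 445.2415089970065 255.26783619349953 196.67940112382476 [[0.0063, -1.0, 0.0046, -0.0171], [-0.9895, -0.0069, -0.1446, 0.4777], [0.1446, -0.0037, -0.9895, 1.0818], [0.0, 0.0, 0.0, 1.0]]
side 382.4295113185874 382.4295113185874 251.1850628406668 189.13259883207752 [[0.9925, -0.1212, -0.0168, -0.4642], [-0.0924, -0.6523, -0.7523, 0.0783], [0.0802, 0.7483, -0.6586, 0.9515], [0.0, 0.0, 0.0, 1.0]]
time 0.1
joint_positions [ 1.1724  0.3328 -0.0647  1.4609  0.0216  1.3499 -0.0885]
joint_vel [-0.     -0.001  -0.0002 -0.0027  0.001   0.0005 -0.0019]
joint_torque [ 2.50000e-03 -6.24550e+01  2.54000e-02 -3.90717e+01 -6.14000e-02
  3.67000e-02  1.00000e-04]
ee_pos [ 0.2292 -0.5811  0.2218]
eef_rot [ 9.824e-01  1.868e-01 -2.000e-04 -6.000e-04]
ft_force [-0.4826  0.1323 -0.7306]
torque [ 0.0046  0.0105 -0.0241]
grip_force 0.0
width 0.0872
```

View pics/top0.png

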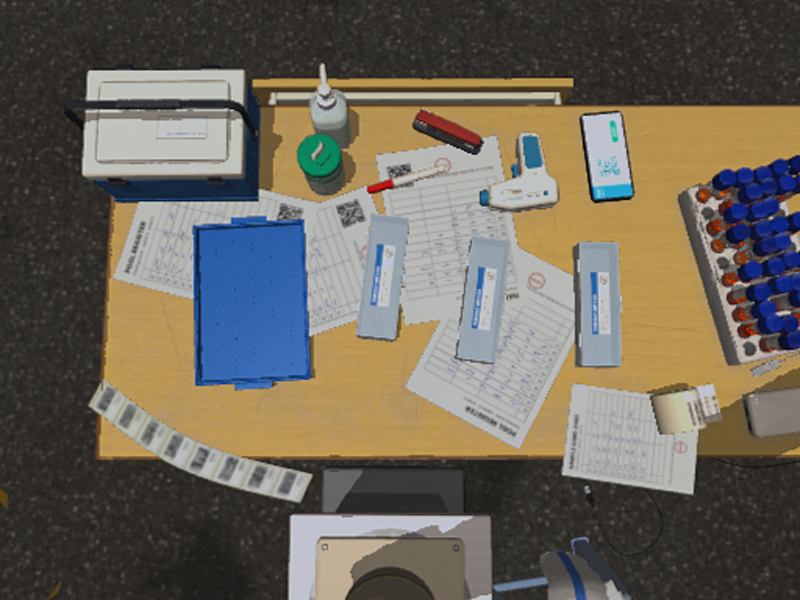

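View pics/side0.png

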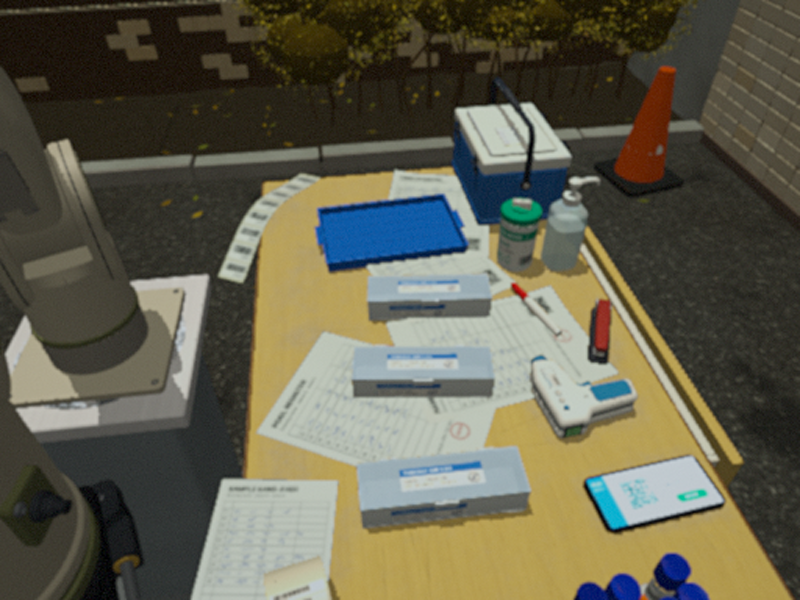

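The top view shows the tray at about (252,302) and the cases at about (384,277), (482,299) and (599,304), lengths along the image's vertical. I'll take an enlarged crop to get the corners.

Run:
```python
from bench import *
import cv2
im=camera("top")["color"][:,:,::-1]
cv2.imwrite("pics/crop.png",cv2.resize(im[130:245,215:410],None,fx=4,fy=4,interpolation=cv2.INTER_CUBIC))
```

```text
(no output)
```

View pics/crop.png

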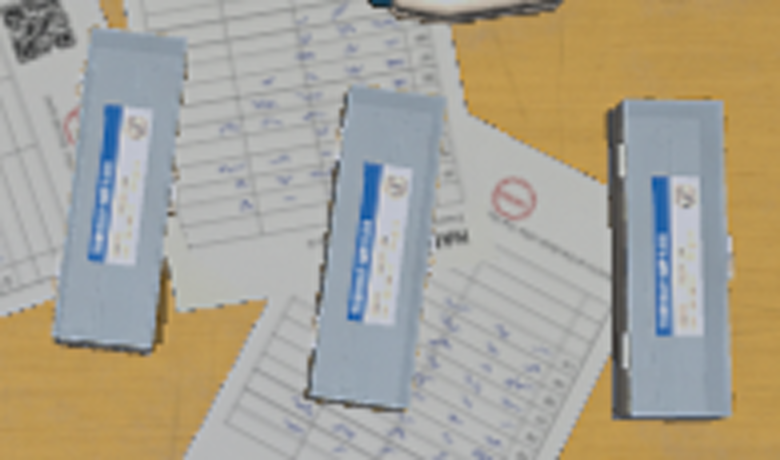

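```bash
cat > h.py <<'E'
import numpy as np
def unproj(c,uv,z):
    T=np.array(c["camera_from_world"]);R,t=T[:3,:3],T[:3,3];o=-R.T@t
    out=[]
    for u,v in uv:
        d=R.T@np.array([(u-c["cx"])/c["fx"],(v-c["cy"])/c["fy"],1]); out.append((o+d*(z-o[2])/d[2])[:2])
    return np.array(out)
def rect(P): # far-left, far-right, near-right, near-left
    ax=(P[0]+P[1]-P[2]-P[3])/2; w=(P[0]+P[3]-P[1]-P[2])/2
    return "ctr",P.mean(0).round(4),"len %.4f wid %.4f yaw_deg %.2f / %.2f"%(np.hypot(*ax),np.hypot(*w),np.degrees(np.arctan2(ax[1],ax[0])),np.degrees(np.arctan2(-w[0],w[1])))
E
python3 - <<'E'
from bench import *
from h import *
c=camera("top"); print((-np.array(c["camera_from_world"])[:3,:3].T@np.array(c["camera_from_world"])[:3,3]))
Q={'L':[(93,30),(187,38),(152,352),(55,343)],'M':[(349,87),(445,97),(407,410),(310,398)],'R':[(625,100),(723,100),(731,415),(626,417)]}
for k,q in Q.items(): print(k,*rect(unproj(c,(np.array(q)+.5)/4-.5+[215,130],.046)))
print('T',*rect(unproj(c,(np.array([(195,225),(303,220),(311,379),(197,384)])+.5)/1.5625-.5,.022)))
E
```

```text
[ 0.31636263 -0.00982144  1.13958326]
L ctr [0.5262 0.0118] len 0.2004 wid 0.0599 yaw_deg -5.98 / -4.75
M ctr [ 0.4911 -0.1478] len 0.1984 wid 0.0603 yaw_deg -7.58 / -6.18
R ctr [ 0.4861 -0.3333] len 0.1989 wid 0.0632 yaw_deg -1.22 / 0.96
T ctr [0.4894 0.2259] len 0.2618 wid 0.1800 yaw_deg 3.89 / 3.02
```

```bash
cat >> h.py <<'E'
from scipy.spatial.transform import Rotation as Ro
def delta(s,p,yaw):
    R0=Ro.from_quat(s["eef_rot"]); R1=Ro.from_euler("z",yaw,degrees=True)*Ro.from_euler("x",180,degrees=True)
    print("rot",(R0.inv()*R1).as_rotvec().round(4),"shift",R0.inv().apply(np.array(p)-s["ee_pos"]).round(4), "F",np.round(s["ft_force"],2),"t",s["time"])
E
python3 -c "
from bench import *
from h import *
s=read_state();delta(s,(.486,-.336,.2),-.7);delta(s,(.486,-.336,.1),-.7)"
```

```text
rot [-8.000e-04  2.000e-04  3.881e-01] shift [ 0.3288 -0.1338  0.0222] F [-0.71 -0.68 -0.89] t 0.2
rot [-8.000e-04  2.000e-04  3.881e-01] shift [ 0.3288 -0.1338  0.1222] F [-0.71 -0.68 -0.89] t 0.2
```

Call:
{"method": "play_rows", "body": {
  "increments": "0 0 0.05 0.041 -0.0167 0.003 1;0 0 0.1 0.082 -0.033 0.006 1;0 0 0.15 0.123 -0.05 0.008 1;0 0 0.2 0.164 -0.067 0.011 1;0 0 0.25 0.205 -0.084 0.014 1;0 0 0.3 0.247 -0.1 0.017 1;0 0 0.35 0.288 -0.117 0.02 1;0 0 0.388 0.329 -0.134 0.022 1",
  "grip_force": 35
}}

```text
time: 1.0
ee_pos: [0.4872, -0.3345, 0.2003]
eef_rot: [1.0, -0.007, -0.0, -0.0]
ft_force: [0.5, -0.8, -0.3]
width: 0.087
grip_force: 0.0
```

Call:
{"method": "play_rows", "body": {
  "increments": "0 0 0 0 0 0.02 1;0 0 0 0 0 0.05 1;0 0 0 0 0 0.08 1;0 0 0 0 0 0.1 1;0 0 0 0 0 0.1 1;0 0 0 0 0 0.1 1;0 0 0 0 0 0.1 1"
}}

```text
time: 1.7
ee_pos: [0.487, -0.3365, 0.1022]
eef_rot: [1.0, -0.006, 0.001, 0.001]
ft_force: [0.2, -0.9, 1.0]
width: 0.0871
grip_force: 0.0
```

```bash
python3 -c "
from bench import *
from h import *
import cv2
s=read_state();delta(s,(.486,-.336,.021),-.7);print(s['ee_pos'],s['joint_positions'],s['width'])
im=camera('top')['color'][:,:,::-1]
cv2.imwrite('pics/c2.png',cv2.resize(im[120:270,280:440],None,fx=4,fy=4,interpolation=cv2.INTER_CUBIC))"
```

```text
rot [ 0.0013 -0.0019 -0.0001] shift [-0.0012 -0.0006  0.0812] F [ 0.19 -0.87  1.  ] t 1.7
[ 0.48703871 -0.33653821  0.10215586] [ 0.7113404   0.36327488 -0.2237527   1.68675717  0.08886853  1.09916923
 -1.12167689] 0.08714287859723215
```

View pics/c2.png

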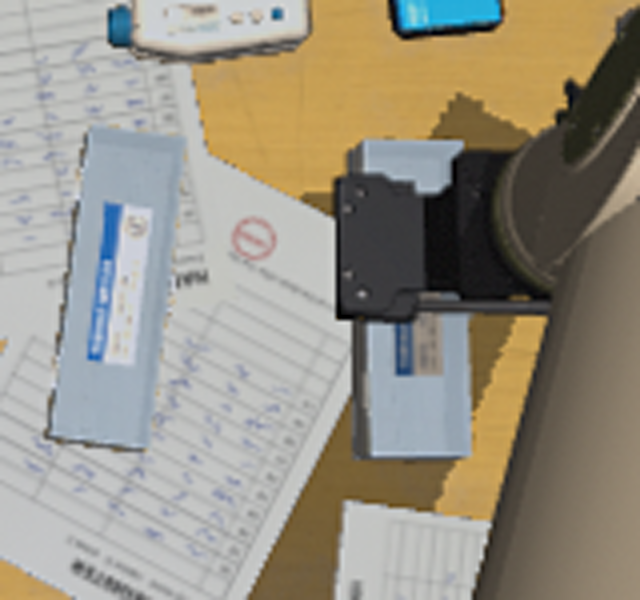

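The gripper sits square over the right case's middle, with about 10 mm clearance each side. Descending and gripping at the height of the catch.

Call:
{"method": "play_rows", "body": {
  "increments": "0 0 0 -0.001 0 0.03 1;0 0 0 -0.001 0 0.06 1;0 0 0 -0.001 0 0.072 1;0 0 0 -0.001 0 0.08 1;0 0 0 -0.001 0 0.081 1;0 0 0 -0.001 0 0.081 1"
}}

```text
time: 2.35
ee_pos: [0.486, -0.3364, 0.0207]
eef_rot: [1.0, -0.006, 0.001, 0.0]
ft_force: [-0.8, -0.3, -0.2]
width: 0.0868
grip_force: 0.0
```

Call:
{"method": "play_rows", "body": {
  "increments": "0 0 0 0 0 0 0;0 0 0 0 0 0 0;0 0 0 0 0 0 0;0 0 0 0 0 0 0;0 0 0 0 0 0 0;0 0 0 0 0 0 0;0 0 0 0 0 0 0"
}}

```text
time: 3.05
ee_pos: [0.4856, -0.3357, 0.02]
eef_rot: [1.0, -0.006, 0.0, -0.0]
ft_force: [-1.0, 1.8, 5.8]
width: 0.066
grip_force: 35.0
```

Call:
{"method": "play_rows", "body": {
  "increments": "0 0 0 0 0 -0.003 0;0 0 0 0 0 -0.008 0;0 0 0 0 0 -0.014 0;0 0 0 0 0 -0.018 0;0 0 0 0 0 -0.018 0;0 0 0 0 0 -0.018 0;0 0 0 0 0 -0.018 0;0 0 0 0 0 -0.018 0"
}}

```text
time: 3.85
ee_pos: [0.4851, -0.3359, 0.0373]
eef_rot: [1.0, -0.006, -0.0, -0.0]
ft_force: [-0.3, 0.9, -1.6]
width: 0.0658
grip_force: 35.0
```

Call:
{"method": "play_rows", "body": {
  "increments": "0 0 0 0 0 0 0;0 0 0 0 0 0 0;0 0 0 0 0 0 0"
}}

```text
time: 4.15
ee_pos: [0.4853, -0.336, 0.0375]
eef_rot: [1.0, -0.006, -0.0, 0.0]
ft_force: [-0.2, 0.8, -2.3]
width: 0.0659
grip_force: 35.0
```

About 2 N: an empty one. Putting it back.

Call:
{"method": "play_rows", "body": {
  "increments": "0 0 0 0 0 0.006 0;0 0 0 0 0 0.012 0;0 0 0 0 0 0.016 0;0 0 0 0 0 0.0175 0;0 0 0 0 0 0.0175 0;0 0 0 0 0 0.0175 0;0 0 0 0 0 0.0175 1;0 0 0 0 0 0.0175 1"
}}

```text
time: 4.95
ee_pos: [0.4856, -0.3361, 0.0201]
eef_rot: [1.0, -0.006, 0.0, 0.0]
ft_force: [-0.8, 0.4, 0.2]
width: 0.0752
grip_force: 0.0
```

Call:
{"method": "play_rows", "body": {
  "increments": "0 0 0 0 0 0 1;0 0 0 0 0 0 1;0 0 0 0 0 0 1;0 0 0 0 0 0 1;0 0 0 0 0 -0.03 1;0 0 0 0 0 -0.07 1;0 0 0 0 0 -0.1 1;0 0 0 0 0 -0.1 1"
}}

```text
time: 5.75
ee_pos: [0.4876, -0.3373, 0.1249]
eef_rot: [1.0, -0.006, 0.003, 0.002]
ft_force: [0.3, -0.4, -0.2]
width: 0.087
grip_force: 0.0
```

```bash
python3 -c "
from bench import *
from h import *
s=read_state();delta(s,(.491,-.1505,.12),-7);delta(s,(.491,-.1505,.021),-7);print(s['ee_pos'],s['width'])"
```

```text
rot [ 0.0038 -0.0067  0.1099] shift [ 0.0011 -0.1869  0.0041] F [ 0.32 -0.41 -0.18] t 5.75
rot [ 0.0038 -0.0067  0.1099] shift [ 0.0004 -0.1873  0.1031] F [ 0.32 -0.41 -0.18] t 5.75
[ 0.48761095 -0.3373342   0.12490959] 0.08702422840161252
```

Call:
{"method": "play_rows", "body": {
  "increments": "0 0 0.03 0 -0.045 0.002 1;0 0 0.06 0 -0.09 0.002 1;0 0 0.09 0 -0.135 0.002 1;0 0 0.11 0.002 -0.175 0.002 1;0 0 0.11 0.002 -0.186 0.002 1;0 0 0.11 0.002 -0.186 0.002 1;0 0 0.11 0.002 -0.186 0.002 1"
}}

```text
time: 6.45
ee_pos: [0.4893, -0.1514, 0.1178]
eef_rot: [0.998, -0.061, -0.0, 0.0]
ft_force: [-0.3, -0.8, -0.2]
width: 0.0873
grip_force: 0.0
```

```bash
python3 -c "
from bench import *
from h import *
s=read_state();delta(s,(.491,-.1505,.021),-7);print(s['ee_pos'],s['width'])"
```

```text
rot [ 0.0006  0.0002 -0.0009] shift [ 0.0016 -0.0012  0.0968] F [-0.32 -0.78 -0.24] t 6.45
[ 0.48930231 -0.15140432  0.11777853] 0.08731857008123294
```

Call:
{"method": "play_rows", "body": {
  "increments": "0 0 0 0.0015 -0.001 0.04 1;0 0 0 0.0015 -0.001 0.075 1;0 0 0 0.0015 -0.001 0.09 1;0 0 0 0.0015 -0.001 0.097 1;0 0 0 0.0015 -0.001 0.097 1;0 0 0 0.0015 -0.001 0.097 1;0 0 0 0.0015 -0.001 0.097 1"
}}

```text
time: 7.15
ee_pos: [0.492, -0.1498, 0.0222]
eef_rot: [0.998, -0.061, 0.001, 0.0]
ft_force: [-0.2, 0.3, 0.6]
width: 0.0867
grip_force: 0.0
```

Call:
{"method": "play_rows", "body": {
  "increments": "0 0 0 0 0 0 0;0 0 0 0 0 0 0;0 0 0 0 0 0 0;0 0 0 0 0 0 0;0 0 0 0 0 0 0;0 0 0 0 0 0 0;0 0 0 0 0 0 0"
}}

```text
time: 7.85
ee_pos: [0.4913, -0.1489, 0.0213]
eef_rot: [0.998, -0.061, 0.0, -0.0]
ft_force: [-2.5, 2.4, 5.1]
width: 0.0662
grip_force: 35.0
```

Call:
{"method": "play_rows", "body": {
  "increments": "0 0 0 0 0 -0.003 0;0 0 0 0 0 -0.008 0;0 0 0 0 0 -0.014 0;0 0 0 0 0 -0.018 0;0 0 0 0 0 -0.018 0;0 0 0 0 0 -0.018 0;0 0 0 0 0 -0.018 0;0 0 0 0 0 -0.018 0"
}}

```text
time: 8.65
ee_pos: [0.491, -0.1492, 0.0388]
eef_rot: [0.998, -0.061, -0.0, -0.0]
ft_force: [-1.0, 0.5, -6.3]
width: 0.0658
grip_force: 35.0
```

Call:
{"method": "play_rows", "body": {
  "increments": "0 0 0 0 0 0 0;0 0 0 0 0 0 0;0 0 0 0 0 0 0"
}}

```text
time: 8.95
ee_pos: [0.4911, -0.1492, 0.039]
eef_rot: [0.998, -0.061, -0.0, 0.0]
ft_force: [0.0, -0.9, -7.8]
width: 0.0661
grip_force: 35.0
```

The middle case weighs about 7 N, so it's the full one. Raising it and carrying it to the tray.

Call:
{"method": "play_rows", "body": {
  "increments": "0 0 0 0 0 -0.01 0;0 0 0 0 0 -0.03 0;0 0 0 0 0 -0.055 0;0 0 0 0 0 -0.08 0;0 0 0 0 0 -0.095 0;0 0 0 0 0 -0.1 0;0 0 0 0 0 -0.1 0;0 0 0 0 0 -0.1 0",
  "grip_force": 45
}}

```text
time: 9.75
ee_pos: [0.4906, -0.1491, 0.1383]
eef_rot: [0.998, -0.061, -0.001, -0.0]
ft_force: [-0.0, -0.4, -6.8]
width: 0.0655
grip_force: 45.0
```

```bash
python3 -c "
from bench import *
from h import *
s=read_state();delta(s,(.489,.224,.14),3.5);print(s['ee_pos'],s['width'],s['joint_positions'])"
```

```text
rot [-0.0002  0.0012 -0.1833] shift [-0.0471 -0.3702 -0.0016] F [-0.04 -0.4  -6.84] t 9.75
[ 0.49057875 -0.14913608  0.13827018] 0.06551259268143816 [ 0.51070855  0.17433755 -0.33302227  1.84616328  0.0626411   1.13244536
 -1.53731784]
```

Call:
{"method": "play_rows", "body": {
  "increments": "0 0 0 -0.001 -0.01 0 0;0 0 -0.01 -0.004 -0.03 0 0;0 0 -0.03 -0.007 -0.055 0 0;0 0 -0.04 -0.01 -0.08 0 0;0 0 -0.055 -0.014 -0.108 0 0;0 0 -0.07 -0.018 -0.138 0 0;0 0 -0.085 -0.021 -0.168 0 0;0 0 -0.1 -0.025 -0.198 0 0"
}}

```text
time: 10.55
ee_pos: [0.4896, 0.0542, 0.139]
eef_rot: [1.0, -0.009, -0.0, -0.0]
ft_force: [0.7, 0.3, -6.7]
width: 0.0659
grip_force: 45.0
```

Call:
{"method": "play_rows", "body": {
  "increments": "0 0 -0.015 -0.001 -0.03 0 0;0 0 -0.03 -0.002 -0.06 0 0;0 0 -0.045 -0.003 -0.09 0 0;0 0 -0.06 -0.004 -0.118 0 0;0 0 -0.07 -0.005 -0.14 0 0;0 0 -0.08 -0.005 -0.157 0 0;0 0 -0.083 -0.005 -0.168 0 0;0 0 -0.083 -0.005 -0.172 0 0"
}}

```text
time: 11.35
ee_pos: [0.4887, 0.224, 0.139]
eef_rot: [1.0, 0.031, -0.0, -0.0]
ft_force: [0.1, -0.3, -7.7]
width: 0.066
grip_force: 45.0
```

```bash
python3 -c "
from bench import *
from h import *
import cv2
s=read_state();delta(s,(.489,.224,.031),3.5);print(s['ee_pos'],s['width'],s['joint_positions'])
im=camera('side')['color'][:,:,::-1]
cv2.imwrite('pics/s2.png',cv2.resize(im[60:260,160:400],None,fx=3,fy=3,interpolation=cv2.INTER_CUBIC))"
```

```text
rot [-0.0003  0.0003  0.0018] shift [3.00e-04 1.00e-04 1.08e-01] F [ 0.1  -0.27 -7.66] t 11.35
[0.48870093 0.22403218 0.13896003] 0.06603676172726924 [ 0.0310634   0.26510854 -0.6230553   1.77205152  0.16728375  1.15780257
 -2.15082989]
```

View pics/s2.png

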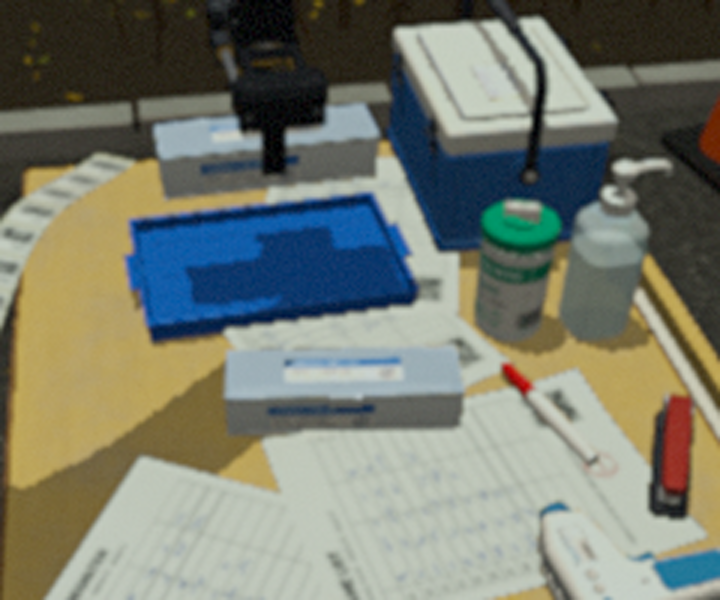

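The case hangs level, with its shadow inside the tray. Lowering it.

Call:
{"method": "play_rows", "body": {
  "increments": "0 0 0 0 0 0.01 0;0 0 0 0 0 0.03 0;0 0 0 0 0 0.05 0;0 0 0 0 0 0.07 0;0 0 0 0 0 0.085 0;0 0 0 0 0 0.095 0;0 0 0 0 0 0.1 0;0 0 0 0 0 0.1 0"
}}

```text
time: 12.2
ee_pos: [0.4892, 0.2222, 0.0387]
eef_rot: [1.0, 0.03, -0.0, 0.0]
ft_force: [-0.0, -0.8, -6.3]
width: 0.0658
grip_force: 45.0
```

Call:
{"method": "play_rows", "body": {
  "increments": "0 0 0 0 0 0.002 0;0 0 0 0 0 0.004 0;0 0 0 0 0 0.006 0;0 0 0 0 0 0.007 0;0 0 0 0 0 0.0075 0;0 0 0 0 0 0.0075 0;0 0 0 0 0 0.0075 0"
}}

```text
time: 12.9
ee_pos: [0.4894, 0.2224, 0.0316]
eef_rot: [1.0, 0.03, 0.0, 0.0]
ft_force: [0.0, -0.5, -7.1]
width: 0.0658
grip_force: 45.0
```

Not touching yet; go down in small steps until the force unloads.

Call:
{"method": "play_rows", "body": {
  "increments": "0 0 0 0 0 0.0005 0;0 0 0 0 0 0.001 0;0 0 0 0 0 0.0015 0;0 0 0 0 0 0.0015 0;0 0 0 0 0 0.0015 0"
}}

```text
time: 13.4
ee_pos: [0.4894, 0.2225, 0.0313]
eef_rot: [1.0, 0.03, 0.0, 0.0]
ft_force: [-7.8, -5.1, 11.8]
width: 0.0662
grip_force: 45.0
```

Contact is firm. Releasing, then rising straight up and away.

Call:
{"method": "play_rows", "body": {
  "increments": "0 0 0 0 0 -0.001 0;0 0 0 0 0 -0.001 0.9;0 0 0 0 0 -0.001 1;0 0 0 0 0 -0.001 1;0 0 0 0 0 -0.001 1;0 0 0 0 0 -0.001 1;0 0 0 0 0 -0.001 1"
}}

```text
time: 14.1
ee_pos: [0.4894, 0.2225, 0.0311]
eef_rot: [1.0, 0.03, 0.0, 0.0]
ft_force: [0.1, -0.3, -0.3]
width: 0.0871
grip_force: 0.0
```

Call:
{"method": "play_rows", "body": {
  "increments": "0 0 0 0 0 -0.02 1;0 0 0 0 0 -0.05 1;0 0 0 0 0 -0.09 1;0 0 0 0 0 -0.13 1;0 0 0 0 0 -0.17 1;0 0 0 -0.04 0.04 -0.18 1;0 0 0 -0.07 0.08 -0.18 1;0 0 0 -0.07 0.1 -0.18 1"
}}

```text
time: 14.9
ee_pos: [0.4234, 0.1163, 0.2115]
eef_rot: [1.0, 0.03, 0.0, 0.001]
ft_force: [1.0, -0.1, 0.2]
width: 0.087
grip_force: 0.0
```

Call:
{"method": "play_rows", "body": {
  "increments": "0 0 0 0 0.03 0 1;0 0 0 0 0.07 0 1;0 0 0 0 0.11 0 1;0 0 0 0 0.15 0 1;0 0 0 0 0.18 0 1;0 0 0 0 0.18 0 1;0 0 0 0 0.18 0 1;0 0 0 0 0.18 0 1"
}}

```text
time: 15.7
ee_pos: [0.4365, -0.0602, 0.2111]
eef_rot: [1.0, 0.031, 0.0, -0.0]
ft_force: [-0.7, -0.8, -0.2]
width: 0.0871
grip_force: 0.0
```

```bash
python3 -c "
from bench import *
import cv2
im=camera('top')['color'][:,:,::-1]
cv2.imwrite('pics/t3.png',cv2.resize(im[120:270,110:410],None,fx=2.6,fy=2.6,interpolation=cv2.INTER_CUBIC))
im=camera('side')['color'][:,:,::-1]
cv2.imwrite('pics/s3.png',cv2.resize(im[60:360,150:400],None,fx=2,fy=2,interpolation=cv2.INTER_CUBIC))"
```

```text
(no output)
```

View pics/t3.png

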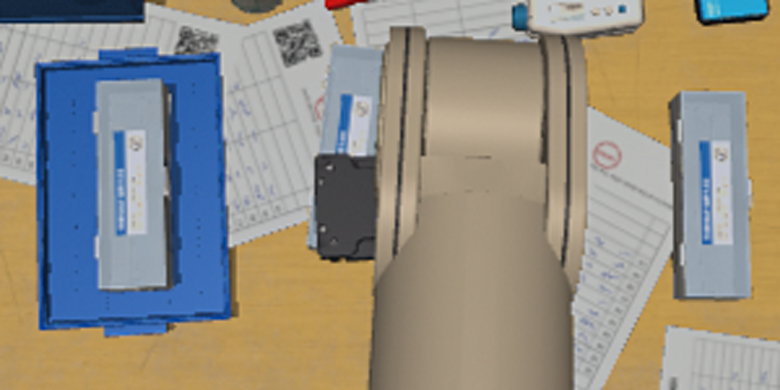

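View pics/s3.png

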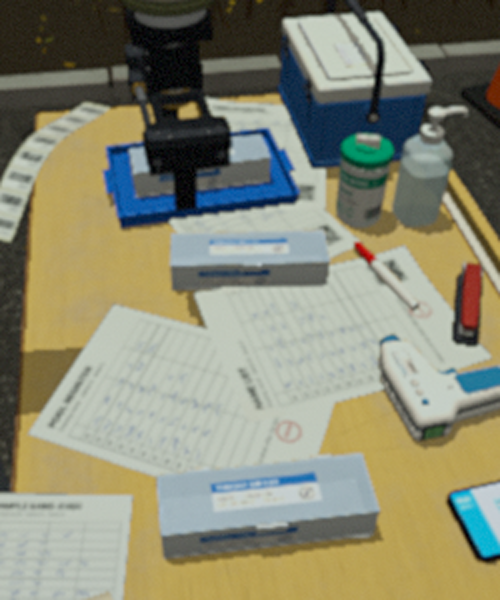

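The full case lies flat and centred in the tray (top view, around (133,185)). The two empties stand where they were, and the arm is clear.

```bash
python3 -c "
from bench import *
print(close_job())"
```

```text
the job is handed in; nothing more can be done
None
```

I handed the job in with the full case (the middle one, about 7 N) lying flat in the blue tray; I weighed the right-hand case at about 2 N and set it back in place, and left the third case untouched because the full one was already found.

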